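# Clamp a pouch cell in the contact jig, ready for a test

## Robot

A 6-joint arm with a two-finger parallel gripper is mounted at the origin on a cart in front of the work surface, level with it; the furniture and walls round the work are solid. World frame = base frame: x ahead of the robot, y to its left, z up, the work surface at z = 0. Lengths are in m, angles in rad, forces in N, time in s.
With the tool pointing down it reaches from about 0.35 to 0.95 m from the base axis. Payload 17.4 kg.
Tool frame: the origin (TCP) lies between the finger pads; the fingertips stand 25 mm ahead of it and the grasp point (between the pads) lies 6 mm ahead of it; z points along the fingers, y is the line along which they close (so a half turn about z gives the same grasp; the last joint's range is limited). The gripper opens to 93 mm and grips with 3 to 60 N. Pads are 15 mm wide; open, the fingers measure 128 mm over their backs; the gripper's body (75 mm by 188 mm) begins 65 mm behind the grasp point.
Start: joints at [1.225, 0.116, 1.442, -0, 1.584, -0.038], TCP at [0.205, 0.643, 0.244] pointing down, gripper open.
Joint ranges: [-2.83, 2.83], [-0.83, 2.19], [0.07, 2.5], [-1.14, 4.28], [0.01, 3], [-2.97, 2.97]. Speed limits (rad/s): [1.89, 1.89, 2.22, 3.14, 3.14, 3.14].

## Interface

Orientations are given as [roll, pitch, yaw] about the fixed x, y, z axes, in that order (R = Rz(yaw) Ry(pitch) Rx(roll)).
In Python, from plant import env gives the robot as it stands.
- The arm moves only by the tool play_rows, never from a script. Its argument "series" is a list of rows, each a list of 5 numbers: the shift along the tool's x, y, z in cm, then the turn about the tool's z in degrees, then the opening, from -1 (shut) to 1 (fully open), so that 0 is half open. A call has 1 to 12 rows; each row is the pose to reach, as a shift and turn from the pose commanded when the call began, along the tool's axes at that moment; what a row does not reach only later rows make up. A row lasts 1/8 s, in which the tool goes at most 62.5 mm and 10.7 degrees, less where a joint would pass 70% of its speed; a pose out of reach is approached as far as the arm can. A call with a gripper value outside its range is refused whole. The fingers move at their own pace and stop on an object; "grip_force" is the grip in N (left out, the last holds). Time passes only in rows, so rows that repeat a pose let the fingers close. It gives the time, the measured TCP pose, the force, the opening and the grip force at its end, in the units of the state.
- env.sense(): the state, without advancing time (a new reading comes with each control period).
- env.get_image(name): name is "side" or "top"; returns a dict with "image" (384x512x3 uint8, red, green, blue), "fov_y" (degrees; the focal length in pixels is half the picture's height over the tangent of half this angle, whatever the lens; pixels are square), "cx", "cy" (the principal point, pixels), "camera_from_world" (4x4, takes a point from world to camera coordinates). Camera axes: x right, y up, looking along -z (the intrinsics and any distortion apply to the point x, -y, -z); pixel columns grow to the right and rows downward; lengths in m; the calibration is good to about 2 mm. A picture is of the moment at which its call begins. There is no depth.
- env.finish_job(): hands the job in; it is judged then, once.
Trained networks look in the newest picture that a camera, given by its name, has taken for a name from the list of things; names that differ only in an ending like _2 or _b are one class to them, and where a whole thing is asked for, a point or a joint stands for the part that bears it (a point fixed in the world has none). Each returns a list of dicts, best first, with "confidence" (0 to 1); they miss things now and then, are a little off and sometimes report something else, mostly with a low value. They report only what shows in the picture. A call takes as long as a camera call. They do not tell look-alikes from the thing itself.
- env.boxes_of(thing, camera): "position" ([column, row] in pixels, amid what is visible of it).
The state is a dict: "t": time; "q": joint angles; "qvel": joint speeds; "joint_efforts": joint torques, N m; "eef_pos": TCP position; "tool_rot": TCP orientation; "force": force on the tool from outside, world axes, zero at the start; "ft_torque": the same for the moment, N m; "width": finger opening in m; "gripper_force": force on a finger pad.
Only numpy, scipy, OpenCV 4.12 (cv2) and the standard library are available. Lean on these libraries where they do the work, as an engineer would, in place of code of your own. Each camera call takes 0.05 s, during which the arm holds its last target. There are 200 camera calls.

## Task

Make the cell in the contact jig ready for its test: swing the jig's raised clamp arm over and all the way down until its plate lies on the cell, push the upright red lever down flat so that it locks the arm, then push the black knob at the other end fully in so that the contact block is home. All of this is pushing with closed fingers or the back of a finger; nothing is picked up: do not press on or shift the cell itself, and leave the loose cell, the screwdriver and the test clip lying where they are.

Things in the scene. Friction and masses are not known exactly. Their poses are not given: they have to be found in the camera images.
- clamp_jig: Contact jig, bolted down: base plate 112 mm wide, 12 mm thick, with a green cell nest (walls up to z 23), a toggle clamp with red lever, and a black contact block with black knob. Origin on the work surface in the jig's mid-plane. Jig frame: z up, x across, +y along the jig to the clamp, -y to the knob; base plate y -160 to 98, nest y -94 to 10, clamp block y 25 to 83, up to z 57, x -21 to 21.
- clamp_jig_arm (a joint): Clamp arm hinge, rad: 0 = down, plate on the cell; grows as the arm swings up in the jig's y-z plane, its outer end rising from -y towards +z; at most 1.22. Stays where it is left (friction 0.05 N m). It swings freely only while the red lever is up.
- clamp_hinge (a point): Point on the clamp arm's hinge axis, at (0, 37, 50) mm in the jig frame.
- plate_centre (a point): Centre of the upper face of the steel pressure plate under the arm's outer end; moves with the arm. Plate 46 wide (x), 62 long, 3 mm thick, dark foam beneath. Arm down: this point is at (0, -37, 30) mm in the jig frame (74 mm from the hinge to -y, 20 mm below it) and the face is level. The arm is only 14 mm wide, so the face is open to a finger on both sides of it.
- clamp_end (a point): Top edge of the clamp arm's outer end, in mid-plane; moves with the arm. With the arm down it is at (0, -48, 68) mm in the jig frame. The plate's threaded spindle stands up about 15 mm beside this point.
- clamp_jig_handle (a joint): Red lever hinge, rad: 0 = lying flat, pointing to jig +y, locked; grows as the lever rises in the jig's y-z plane; at most 1.48, nearly upright. Stays where it is left (friction 0.08 N m). While the arm is up the toggle link jams and the lever stops near 0.5; with the arm down it goes flat, and its last part draws the arm tight and holds it.
- lever_hinge (a point): Point on the red lever's hinge axis, at (0, 44, 64) mm in the jig frame.
- lever_end (a point): Outer end of the red lever, in its mid-plane, 132 mm from its hinge; moves with the lever. The red grip reaches from 35 to 132 mm from the hinge, 19 mm wide (x), 18 mm deep; with the lever flat it spans z 57 to 75 mm, its upper side 11 mm above the hinge. The upper side is the one that faces -y when the lever is upright.
- clamp_jig_contact_slide (a joint): Contact block slide, m: 0 = home against its stop, contacts on the cell's tabs; grows as it is drawn out towards jig -y; at most 0.014. About 1.5 N moves it.
- knob (a point): Centre of the outer (-y) end face of the black knob on the contact slide's rod; moves with the slide. Knob: 18 mm across, axis along jig y, centre at z 26 mm, 12 mm long. With the slide home this point is at (0, -176, 26) mm in the jig frame, 16 mm beyond the end of the base plate.
- cell_in_jig: The pouch cell lying in the nest: flat, grey with yellow taped edges, 67 x 93 x 7 mm, 52 g, loose, tabs towards jig -y. Origin in the middle of its underside, on the nest floor.
- cell_single: Bystander: a like loose pouch cell, 67 x 93 x 7 mm, on the work surface to the left of the jig. Origin in the middle of its underside.
- screwdriver: Bystander: screwdriver with a blue handle, 158 mm long, 22 mm high, lying to the right of the jig. Origin in the middle of its underside, long axis y.
- kelvin_clip: Bystander: blue and black test clip, 36 x 107 x 19 mm, lying to the left of the jig. Origin in the middle of its underside, long axis y.
Things that resemble listed ones, but are neither listed nor needed, are in the scene too. Leave any orange or turquoise look-alike of the cell_in_jig alone.

How it is judged:
On the way, in this order (a step that is already met when the one before it is completed fails the run):
1. the clamp arm is swung down over the cell while the red lever is still up (value of joint clamp_jig_arm below 0.15 rad and value of joint clamp_jig_handle above 0.3 rad), for 0.1 s.
2. the red lever is pushed down flat, the arm held down under it (value of joint clamp_jig_handle below 0.07 rad and value of joint clamp_jig_arm below 0.05 rad), for 0.1 s.
3. the contact block is pushed home (value of joint clamp_jig_contact_slide below 0.002 m), for 0.1 s.
At the end, for the whole second after the job is handed in: the clamp arm is down (within 0.05 rad) with its plate pressing on the cell (over 0.5 N), the red lever is flat (within 0.07 rad), the contact block is home (within 2 mm), and the cell lies still on the nest floor (all of step 2 and value of joint clamp_jig_contact_slide below 0.002 m and contact force between foam_face and cell_in_jig above 0.5 N and linear speed of cell_in_jig below 0.02 m/s and z of cell_in_jig in the frame of clamp_jig below 0.021 m); the robot touches nothing.
It fails at once if the cell in the jig is shifted by over 8 mm or lifted (distance of cell_in_jig from where it was at the start of the episode above 0.008 m or z of cell_in_jig in the frame of clamp_jig above 0.024 m).
It fails at once if the fingers press on the cell in the jig with over 5 N (contact force between the fingers and cell_in_jig above 5 N).
It fails at once if the loose cell is moved by over 15 mm (distance of cell_single from where it was at the start of the episode above 0.015 m).
It fails at once if the screwdriver is moved by over 15 mm (distance of screwdriver from where it was at the start of the episode above 0.015 m).
It fails at once if the test clip is moved by over 15 mm (distance of kelvin_clip from where it was at the start of the episode above 0.015 m).
It also fails if it takes over 58 s, if anything falls off the work surface, if the arm or the gripper's body presses on something with over 40 N, if the wrist force passes 120 N, or if a joint passes its speed limit or range.

## Working session

There is one attempt and no reset: what is moved stays moved. The work goes in short steps, Python scripts to look and compute and a tool call to move; the robot and the scene stay as the last step left them, time stands still between calls to the robot, and variables do not carry over. Pictures are saved under pics/ and viewed, at most 10 in all, crops included, and the job is handed in when it is done.

Besides the shell and the picture viewer there is one more tool, called after "Call:" by a JSON object that holds its "name" and its "arguments". play_rows: Moves the arm, as the interface text tells. Its arguments: {"type":"object","properties":{"series":{"type":"array"},"grip_force":{"type":"number"}},"required":["series"]}

```bash
mkdir -p pics; cat > h.py <<'E'
from plant import env
import numpy as np, cv2, json
def cam(n):
    d=env.get_image(n); return d
def f(d): return d["image"].shape[0]/2/np.tan(np.radians(d["fov_y"])/2)
def proj(d,p):
    c=d["camera_from_world"]@np.append(p,1); return np.array([d["cx"]+f(d)*c[0]/-c[2], d["cy"]+f(d)*c[1]/c[2]])
def ray(d,uv):
    T=np.linalg.inv(d["camera_from_world"]); v=T[:3,:3]@np.array([(uv[0]-d["cx"])/f(d),-(uv[1]-d["cy"])/f(d),-1]); return T[:3,3],v
def atz(d,uv,z):
    o,v=ray(d,uv); return o+v*(z-o[2])/v[2]
E
python3 - <<'E'
from h import *
s=env.sense(); print(s["eef_pos"],s["tool_rot"],s["width"])
for n in("side","top"):
    d=cam(n); cv2.imwrite(f"pics/{n}0.png",d["image"][:,:,::-1]); print(n,{k:(v if k!="image" else 0) for k,v in d.items()})
    for t in("clamp_jig","plate_centre","clamp_end","lever_end","lever_hinge","clamp_hinge","knob","cell_in_jig","cell_single","screwdriver","kelvin_clip"):
        print(t,[(np.round(b["position"]).tolist(),round(b["confidence"],2)) for b in env.boxes_of(t,n)][:3])
E
```

```text
[0.20447196 0.64309195 0.24287586] [-3.14039834e+00 -4.28819717e-05  2.83373350e+00] 0.09328090613621443
side {'image': 0, 'fov_y': 50.02978504562917, 'cx': 262.428658916267, 'cy': 192.10004424959547, 'camera_from_world': array([[ 0.9944371 , -0.10225577, -0.0252708 , -0.44236609],
       [ 0.06110171,  0.36458699,  0.92916248, -0.12014194],
       [-0.08579882, -0.92553773,  0.36880683, -1.13664484],
       [ 0.        ,  0.        ,  0.        ,  1.        ]])}
clamp_jig [([290.0, 218.0], 0.66)]
plate_centre [([292.0, 196.0], 0.83), ([309.0, 231.0], 0.53)]
clamp_end [([294.0, 196.0], 0.5)]
lever_end [([289.0, 170.0], 0.53)]
lever_hinge [([290.0, 169.0], 0.7)]
clamp_hinge [([295.0, 191.0], 0.69)]
knob [([307.0, 232.0], 0.7), ([288.0, 168.0], 0.61)]
cell_in_jig [([295.0, 225.0], 0.83), ([282.0, 276.0], 0.82), ([266.0, 196.0], 0.56)]
cell_single [([223.0, 183.0], 0.69)]
screwdriver [([232.0, 303.0], 0.77), ([292.0, 196.0], 0.69)]
kelvin_clip [([268.0, 177.0], 0.67), ([306.0, 232.0], 0.6)]
top {'image': 0, 'fov_y': 57.64537705923282, 'cx': 258.60718706575454, 'cy': 196.3984947717464, 'camera_from_world': array([[ 0.00285561, -0.9998392 ,  0.01770393, -0.00493459],
       [ 0.98244218,  0.00610766,  0.1864673 , -0.42765954],
       [-0.18654544,  0.01686061,  0.98230164, -0.9294842 ],
       [ 0.        ,  0.        ,  0.        ,  1.        ]])}
clamp_jig [([266.0, 162.0], 0.84)]
plate_centre [([266.0, 151.0], 0.78)]
clamp_end [([262.0, 155.0], 0.73)]
lever_end [([242.0, 152.0], 0.41)]
lever_hinge [([239.0, 152.0], 0.45)]
clamp_hinge [([264.0, 154.0], 0.93)]
knob [([300.0, 159.0], 0.57)]
cell_in_jig [([349.0, 193.0], 0.93), ([280.0, 165.0], 0.81), ([178.0, 183.0], 0.69)]
cell_single [([135.0, 232.0], 0.58)]
screwdriver [([387.0, 227.0], 0.69)]
kelvin_clip []
```

```bash
python3 - <<'E'
import cv2
a=cv2.imread("pics/side0.png")[130:320,170:380]; cv2.imwrite("pics/s0c.png",cv2.resize(a,None,fx=3,fy=3,interpolation=cv2.INTER_CUBIC))
a=cv2.imread("pics/top0.png")[80:270,110:410]; cv2.imwrite("pics/t0c.png",cv2.resize(a,None,fx=2.6,fy=2.6,interpolation=cv2.INTER_CUBIC))
E
```

```text
(no output)
```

View pics/s0c.png

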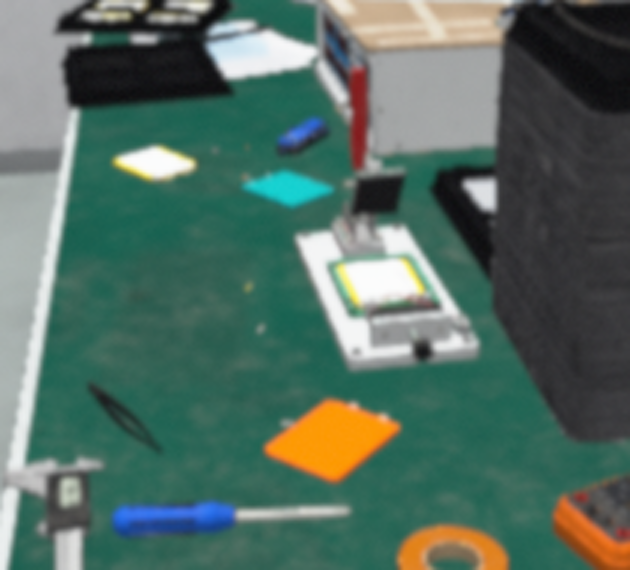

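View pics/t0c.png

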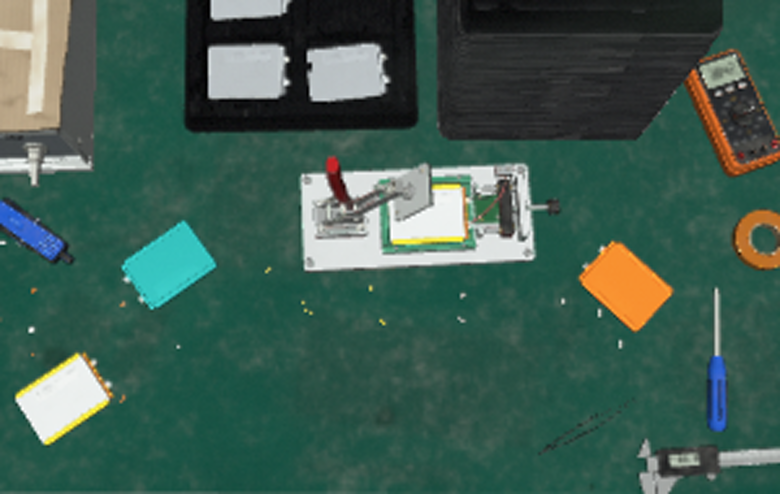

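The side crop shows the jig with its knob towards the camera at crop (422,348), the arm raised with the dark foam facing the camera at (380,193), and the red lever upright at (358,115). The top crop shows base plate corners at about (303,175), (528,164), (534,259) and (307,270), the lever top at (332,160) and the knob at (553,206). A tall black box stands close behind the jig.

```bash
cat > jig.py <<'E'
from h import *
from scipy.optimize import least_squares
def fit(d,img):
    # refine: white base plate corners
    pts=np.array([(303,175),(528,164),(534,259),(307,270)])/2.6+np.array([110,80])
    J=np.array([(56,98),(56,-160),(-56,-160),(-56,98)])/1000
    W=np.array([atz(d,p,.012)[:2] for p in pts])
    def r(p):
        c,s=np.cos(p[2]),np.sin(p[2]); return (J@np.array([[c,s],[-s,c]])+p[:2]-W).ravel()
    s=least_squares(r,[.5,0,0]); return s.x,s.fun.reshape(4,2)
E
python3 - <<'E'
from jig import *
d=cam("top"); p,res=fit(d,0); print(p,np.round(res*1000,1))
c,s=np.cos(p[2]),np.sin(p[2]); R=np.array([[c,-s,0],[s,c,0],[0,0,1]]); o=np.array([p[0],p[1],0])
J=lambda q:R@np.array(q)+o
T=d; S=cam("side")
off=lambda cam_,uv:(np.array(uv)-( [170,130] if cam_=="s" else [110,80]))*(3 if cam_=="s" else 2.6)
for k in(0,.014): print("knob",k,off("t",proj(T,J([0,-.176-k,.026]))),off("s",proj(S,J([0,-.176-k,.026]))))
for a in (.8,1,1.1,1.22):
    y,z=-.074,-.020  # rel hinge; rotate: -y -> +z
    yy=y*np.cos(a)+z*np.sin(a)*1; zz=-y*np.sin(a)+z*np.cos(a)
    q=J([0,.037+yy,.05+zz]); print("plate",a,q,off("t",proj(T,q)),off("s",proj(S,q)))
for a in (1.2,1.35,1.48):
    q=J([0,.044+.132*np.cos(a),.064+.132*np.sin(a)]); print("lever",a,q,off("t",proj(T,q)),off("s",proj(S,q)))
for y in(98,-160):
  for x in (56,-56): print(x,y,J([x/1e3,y/1e3,.012]),off("s",proj(S,J([x/1e3,y/1e3,.012]))))
# tall box near corner base guess
for uv in [(440,138),(637,140)]: print("box",atz(T,np.array(uv)/2.6+[110,80],0))
E
```

```text
[ 0.52985189 -0.00813736  0.05654742] [[ 1.1  1.8]
 [ 0.3 -0.7]
 [-0.6 -3.2]
 [-0.9  2.1]]
knob 0 [549.22302403 206.86430233] [415.80240901 346.29945761]
knob 0.014 [561.73929499 206.27801584] [420.36465041 354.67026675]
plate 0.8 [ 0.53148544 -0.03699458  0.08915022] [420.24129713 195.80595596] [374.35816713 206.57957485]
plate 1 [ 0.5309716  -0.02791749  0.10146281] [412.04307103 192.58450904] [372.09619158 190.27333732]
plate 1.1 [ 0.53066519 -0.02250462  0.10687742] [406.97393607 191.20496743] [370.74902483 182.57666736]
plate 1.22 [ 0.53025948 -0.01533761  0.11262044] [400.12300577 189.78874636] [368.97295799 173.90736375]
lever 1.2 [0.52466184 0.08354708 0.18702916] [296.2672908  169.96017583] [345.85947709  65.81081487]
lever 1.35 [0.52573128 0.06465498 0.19279548] [316.298288   166.96561918] [350.0082658   65.34599834]
lever 1.48 [0.5266887  0.04774183 0.19545627] [334.54587849 165.16741616] [353.84806069  67.49995112]
56 98 [0.58022369 0.09287097 0.012     ] [398.81212693 224.92970968]
-56 98 [0.46840271 0.08654103 0.012     ] [291.35793544 234.41443284]
56 -160 [ 0.59480515 -0.16471665  0.012     ] [475.67823597 345.21245047]
-56 -160 [ 0.48298417 -0.17104659  0.012     ] [344.29569456 358.74312647]
box [ 0.6292913  -0.06509061  0.        ]
box [ 0.62905672 -0.2937526   0.        ]
```

```bash
cat > g.py <<'E'
from h import *
O=np.array([.531,-.008,0]); TH=.0565
c,s=np.cos(TH),np.sin(TH); RJ=np.array([[c,-s,0],[s,c,0],[0,0,1]])
J=lambda q:RJ@np.array(q)+O
def tool(st):
    from scipy.spatial.transform import Rotation as Ro
    return Ro.from_euler("xyz",st["tool_rot"]).as_matrix()
def shift(st,tip):  # tip: fingertip point jig frame -> cm in tool axes
    t=J(tip)+[0,0,.025]
    return np.round(tool(st).T@(t-st["eef_pos"])*100,2)
E
python3 - <<'E'
from g import *
st=env.sense(); print(shift(st,[-.027,.0195,.216]), (st["tool_rot"][2]-1.627)*57.3)
E
```

```text
[-47.63 -51.31   0.26] 69.14631819011473
```

Call:
{"name": "play_rows", "arguments": {"series": [[-6,-6.4,0,9,-1],[-12,-12.8,0,18,-1],[-16,-17.2,0,26,-1],[-20,-21.5,0,34,-1],[-24,-25.8,0,42,-1],[-28,-30.1,0,50,-1],[-32,-34.4,0,57,-1],[-36,-38.7,0,63,-1],[-40,-43,0,69.1,-1],[-44,-47.4,0,69.1,-1],[-47.6,-51.3,0,69.1,-1],[-47.6,-51.3,0,69.1,-1]], "grip_force": 20}}

```text
t: 2.8
eef_pos: [0.5034, 0.0073, 0.2434]
tool_rot: [-3.141, 0.0, 1.624]
force: [-0.4, 0.5, 0.2]
width: 0.0005
gripper_force: 0.0
```

```bash
python3 - <<'E'
from g import *
st=env.sense()
print("desc",shift(st,[-.027,.0195,.125]))
for a in (1.22,1.05,.9,.75,.6,.45,.3,.2,.12,.06,.02):
    y,z=-.09,-.02
    yy=y*np.cos(a)+z*np.sin(a); zz=-y*np.sin(a)+z*np.cos(a)
    print(a,shift(st,[-.027,.037+yy+.0075,.05+zz]))
S=cam("side")["image"][130:270,230:350,::-1];T=cam("top")["image"][100:220,190:340,::-1]
cv2.imwrite("pics/c1.png",np.hstack([cv2.resize(S,(342,400),interpolation=2),cv2.resize(T,(450,360),interpolation=2).copy() if 0 else cv2.copyMakeBorder(cv2.resize(T,(450,360),interpolation=2),0,40,0,0,cv2.BORDER_CONSTANT)]))
E
```

```text
desc [ 0.27 -0.03  9.34]
1.22 [-2.2  -0.02  9.08]
1.05 [-3.44 -0.02 10.03]
0.9 [-4.39 -0.02 11.04]
0.75 [-5.170e+00 -1.000e-02  1.217e+01]
0.6 [-5.780e+00 -1.000e-02  1.341e+01]
0.45 [-6.200e+00 -1.000e-02  1.473e+01]
0.3 [-6.41e+00 -1.00e-02  1.61e+01]
0.2 [-6.440e+00 -1.000e-02  1.702e+01]
0.12 [-6.400e+00 -1.000e-02  1.775e+01]
0.06 [-6.33e+00 -1.00e-02  1.83e+01]
0.02 [-6.260e+00 -1.000e-02  1.866e+01]
```

View pics/c1.png

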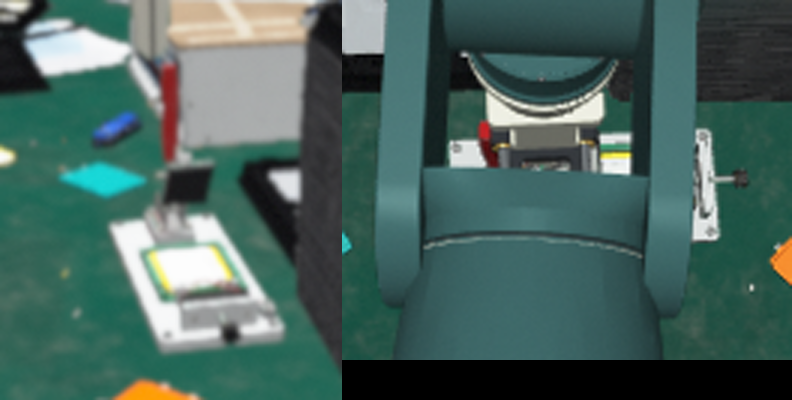

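The side half does not show the gripper, though it should be at about crop (148,50), so that picture may be stale. The top half shows the gripper above the jig with the lever and plate hidden under it. I'll check the side camera.

```bash
python3 - <<'E'
from g import *
a=cv2.imread("pics/side0.png").astype(int); d=cam("side"); b=d["image"][:,:,::-1].astype(int)
m=abs(a-b).max(2); print(m.max(),(m>30).sum(), np.argwhere(m>30).mean(0) if (m>30).any() else 0)
p=env.sense()["eef_pos"]; print(p,proj(d,p),proj(d,p+[0,0,.1]))
cv2.imwrite("pics/s2.png",cv2.resize(b[0:260,150:410].astype(np.uint8),None,fx=2.3,fy=2.3))
E
```

```text
198 28598 [ 91.20085321 122.68085181]
[0.50258785 0.01042849 0.24361391] [281.21499177 139.4395541 ] [280.88850458 101.63549363]
```

View pics/s2.png

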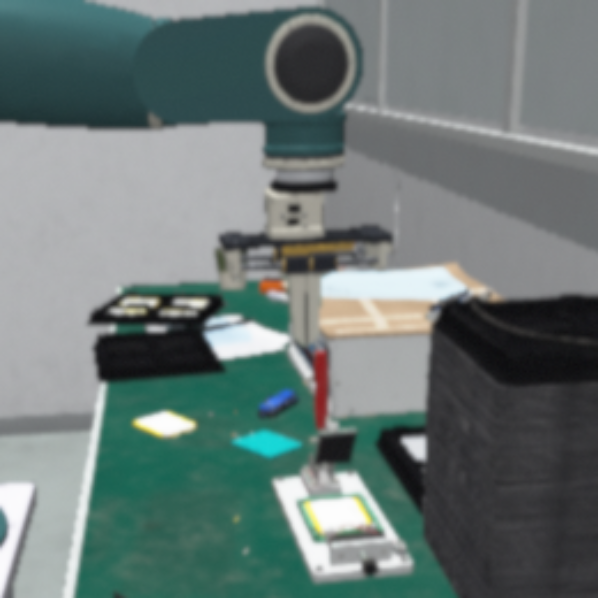

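The side view shows the closed fingers at (303,335), left of and above the red lever (320,385), with the arm raised at (335,445), as computed. Now I'll lower the fingers behind the plate.

Call:
{"name": "play_rows", "arguments": {"series": [[0,0,3,0,-1],[0,0,6,0,-1],[0,0,8,0,-1],[0,0,9.1,0,-1],[0,0,9.1,0,-1],[-1.2,0,9.1,0,-1],[-2.5,0,9.1,0,-1],[-3.2,0,9.5,0,-1],[-3.7,0,10,0,-1],[-4.2,0,10.5,0,-1],[-4.7,0,11,0,-1],[-4.7,0,11,0,-1]]}}

```text
t: 4.45
eef_pos: [0.5052, -0.0369, 0.1331]
tool_rot: [-3.141, -0.0, 1.627]
force: [0.4, 0.9, -0.2]
width: 0.0005
gripper_force: 0.0
```

```bash
python3 - <<'E'
from g import *
st=env.sense(); print(st["eef_pos"],st["force"])
S=cam("side")["image"][110:270,210:340,::-1]
cv2.imwrite("pics/c3.png",cv2.resize(S,None,fx=3.7,fy=3.7,interpolation=2))
E
```

```text
[ 0.50520181 -0.03694219  0.13308522] [ 0.43646327  0.9360979  -0.15377696]
```

View pics/c3.png

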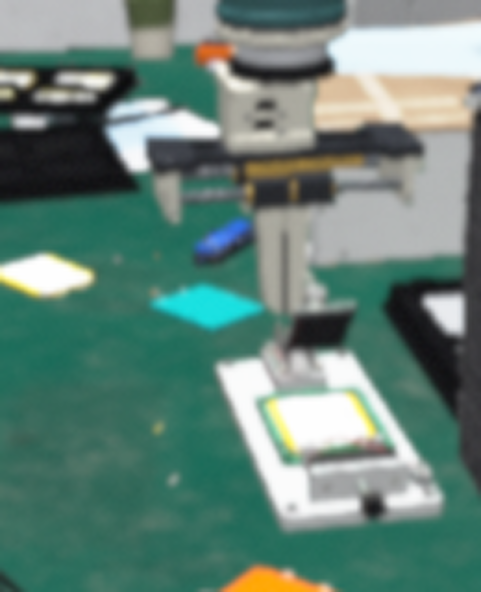

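The fingertips at (285,305) overlap the left part of the plate (320,325), which is already tilting down. I'll carry on along the arc.

Call:
{"name": "play_rows", "arguments": {"series": [[-0.4,0,0.6,0,-1],[-0.8,0,1.2,0,-1],[-1.1,0,1.8,0,-1],[-1.4,0,2.4,0,-1],[-1.6,0,3.0,0,-1],[-1.8,0,3.7,0,-1],[-1.9,0,4.4,0,-1],[-2,0,5.1,0,-1],[-2,0,5.6,0,-1],[-2,0,6.0,0,-1],[-2,0,6.4,0,-1],[-2,0,6.7,0,-1]]}}

```text
t: 6.0
eef_pos: [0.5065, -0.0567, 0.0665]
tool_rot: [-3.142, -0.0, 1.628]
force: [-0.1, 0.5, -0.3]
width: 0.0005
gripper_force: 0.2
```

Call:
{"name": "play_rows", "arguments": {"series": [[0,0,0.2,0,-1],[0,0,0.4,0,-1],[0,0,0.4,0,-1]]}}

```text
t: 6.38
eef_pos: [0.5065, -0.0567, 0.0625]
tool_rot: [-3.141, -0.0, 1.628]
force: [-0.9, 0.7, 0.6]
width: 0.0006
gripper_force: 0.0
```

```bash
python3 - <<'E'
from g import *
st=env.sense(); print(st["eef_pos"],st["force"])
S=cam("side")["image"][130:270,220:340,::-1]
cv2.imwrite("pics/c4.png",cv2.resize(S,None,fx=4,fy=4,interpolation=2))
E
```

```text
[ 0.50646789 -0.05669317  0.06250928] [-0.85161199  0.66570008  0.60724085]
```

View pics/c4.png

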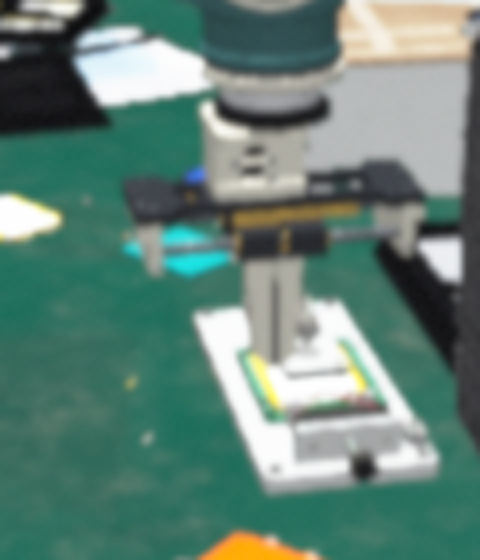

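The plate is now nearly down on the cell (315,370) with the fingertips on its left edge at (275,360). I'll ease it down the rest of the way.

Call:
{"name": "play_rows", "arguments": {"series": [[0,0,0.2,0,-1],[0,0,0.4,0,-1],[0,0,0.55,0,-1],[0,0,0.55,0,-1]]}}

```text
t: 6.92
eef_pos: [0.5067, -0.0567, 0.0577]
tool_rot: [3.141, -0.0, 1.628]
force: [-3.0, 0.1, 7.6]
width: 0.0002
gripper_force: 3.6
```

```bash
python3 - <<'E'
from g import *
st=env.sense(); st["eef_pos"]=np.array([.5067,-.0567,.057])
print("up",shift(st,[-.012,.0,.165])); print("pre",shift(st,[-.012,.022,.155]))
r=.10
for a in (1.48,1.3,1.15,1.0,.85,.7,.55,.4,.25,.15,.07,.03,0):
    y=.044+r*np.cos(a)-.011*np.sin(a); z=.064+r*np.sin(a)+.011*np.cos(a)
    print(a,shift(st,[-.012,y-.0075,z]))
E
```

```text
up [  4.72   1.51 -13.3 ]
pre [  6.92   1.51 -12.3 ]
1.48 [  8.19   1.51 -13.26]
1.3 [  9.99   1.51 -13.13]
1.15 [ 11.46   1.51 -12.78]
1.0 [ 12.85   1.51 -12.21]
0.85 [ 14.15   1.51 -11.44]
0.7 [ 15.31   1.51 -10.48]
0.55 [16.32  1.51 -9.36]
0.4 [17.16  1.51 -8.11]
0.25 [17.79  1.51 -6.74]
0.15 [18.1   1.51 -5.78]
0.07 [18.27  1.51 -5.  ]
0.03 [18.34  1.51 -4.6 ]
0 [18.37  1.51 -4.3 ]
```

Call:
{"name": "play_rows", "arguments": {"series": [[0,0,-4,0,-1],[0,0,-9,0,-1],[0,0,-13.3,0,-1],[2.5,0.8,-13.3,0,-1],[5,1.5,-13.3,0,-1],[6.9,1.5,-13.3,0,-1],[8.2,1.5,-13.3,0,-1],[9,1.5,-13.2,0,-1],[10,1.5,-13.1,0,-1],[10.7,1.5,-13,0,-1],[11.5,1.5,-12.8,0,-1],[11.5,1.5,-12.8,0,-1]]}}

```text
t: 8.43
eef_pos: [0.5149, 0.0594, 0.1849]
tool_rot: [-3.141, -0.0, 1.628]
force: [0.3, -0.2, -0.3]
width: 0.0003
gripper_force: 0.0
```

```bash
python3 - <<'E'
from g import *
st=env.sense(); print(st["eef_pos"],st["force"])
S=cam("side")["image"][80:270,210:360,::-1]
cv2.imwrite("pics/c5.png",cv2.resize(S,None,fx=3.1,fy=3.1,interpolation=2))
E
```

```text
[0.51487369 0.05940573 0.18489074] [ 0.2557244  -0.20247528 -0.33858189]
```

View pics/c5.png

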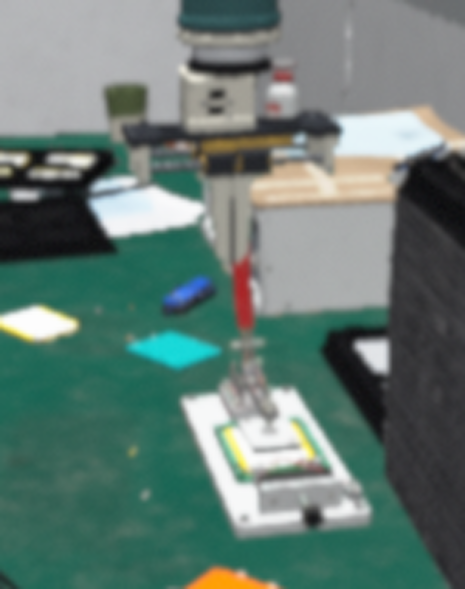

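```bash
python3 - <<'E'
from g import *
d=cam("side"); b=d["image"].astype(int); m=(b[...,0]>130)&(b[...,1]<80)&(b[...,2]<80); m[:140]=0; m[:,:270]=0; m[:,310:]=0
for r in range(150,195,2):
    c=np.where(m[r])[0]
    if len(c): print(r,c.min(),c.max())
p=env.sense()["eef_pos"]; print("tip",proj(d,p-[0,0,.025]),proj(d,p-[-.017,0,.025]),proj(d,p-[.017,0,.025]))
for a in (1.48,1.3,1.15,1.0):
    for r in(.132,.1,.035): print(a,r,[proj(d,J([x,.044+r*np.cos(a)-.011*np.sin(a),.064+r*np.sin(a)+.011*np.cos(a)])).round(1).tolist() for x in(-.0095,.0095)])
E
```

```text
164 289 289
166 286 290
168 285 290
170 286 289
172 286 289
174 286 290
176 286 290
178 286 290
180 287 290
182 287 291
184 287 290
tip [283.30737029 163.54403459] [289.18746695 163.21651578] [277.41267369 163.87236661]
1.48 0.132 [[285.9, 153.4], [292.5, 153.0]]
1.48 0.1 [[286.1, 164.7], [292.8, 164.2]]
1.48 0.035 [[286.6, 187.0], [293.2, 186.5]]
1.3 0.132 [[284.1, 151.9], [290.7, 151.5]]
1.3 0.1 [[284.8, 163.2], [291.3, 162.7]]
1.3 0.035 [[286.2, 186.0], [292.7, 185.4]]
1.15 0.132 [[282.7, 151.8], [289.2, 151.4]]
1.15 0.1 [[283.7, 162.9], [290.2, 162.4]]
1.15 0.035 [[285.8, 185.4], [292.2, 184.8]]
1.0 0.132 [[281.5, 152.8], [287.8, 152.3]]
1.0 0.1 [[282.7, 163.3], [289.1, 162.9]]
1.0 0.035 [[285.4, 185.1], [291.8, 184.5]]
```

The finger covers the top of the lever (columns 286–290 below row 164), which has started to tilt away, and the arm lies down on the cell. I'll continue along the lever's arc.

Call:
{"name": "play_rows", "arguments": {"series": [[0.7,0.3,0.25,0,-1],[1.4,0.4,0.6,0,-1],[2.0,0.4,0.9,0,-1],[2.7,0.4,1.35,0,-1],[3.3,0.4,1.8,0,-1],[3.8,0.4,2.3,0,-1],[4.3,0.4,2.9,0,-1],[4.8,0.4,3.45,0,-1],[5.3,0.4,4.1,0,-1],[5.7,0.4,4.7,0,-1],[6,0.4,5.4,0,-1],[6.3,0.4,6.0,0,-1]]}}

```text
t: 10.02
eef_pos: [0.5153, 0.1223, 0.1247]
tool_rot: [-3.141, -0.0, 1.628]
force: [-0.4, -1.1, -0.0]
width: 0.0004
gripper_force: 0.4
```

Call:
{"name": "play_rows", "arguments": {"series": [[0.2,0,0.5,0,-1],[0.3,0,1,0,-1],[0.4,0,1.4,0,-1],[0.4,0,1.75,0,-1],[0.4,0,1.75,0,-1]]}}

```text
t: 10.65
eef_pos: [0.515, 0.126, 0.1073]
tool_rot: [-3.141, 0.0, 1.628]
force: [0.1, 1.1, 0.5]
width: 0.0008
gripper_force: 0.0
```

Call:
{"name": "play_rows", "arguments": {"series": [[0,0,0.3,0,-1],[0,0,0.6,0,-1],[0,0,0.75,0,-1],[0,0,0.75,0,-1]]}}

```text
t: 11.15
eef_pos: [0.5151, 0.126, 0.1]
tool_rot: [-3.141, 0.0, 1.628]
force: [0.1, 0.1, 0.5]
width: 0.0007
gripper_force: 0.0
```

Call:
{"name": "play_rows", "arguments": {"series": [[0,0,0.2,0,-1],[0,0,0.3,0,-1],[0,0,0.4,0,-1],[0,0,0.4,0,-1]]}}

```text
t: 11.65
eef_pos: [0.5153, 0.1261, 0.0968]
tool_rot: [3.141, -0.0, 1.628]
force: [-2.9, -0.4, 8.3]
width: 0.0006
gripper_force: 3.9
```

```bash
python3 - <<'E'
from g import *
st=env.sense(); print(st["eef_pos"],st["force"],st["ft_torque"])
S=cam("side")["image"][130:260,210:360,::-1]
cv2.imwrite("pics/c6.png",cv2.resize(S,None,fx=4.4,fy=4.4,interpolation=2))
E
```

```text
[0.51529673 0.12614702 0.09678342] [-2.91713264 -0.44648512  8.32049353] [0.02468212 0.55612043 0.04823032]
```

View pics/c6.png

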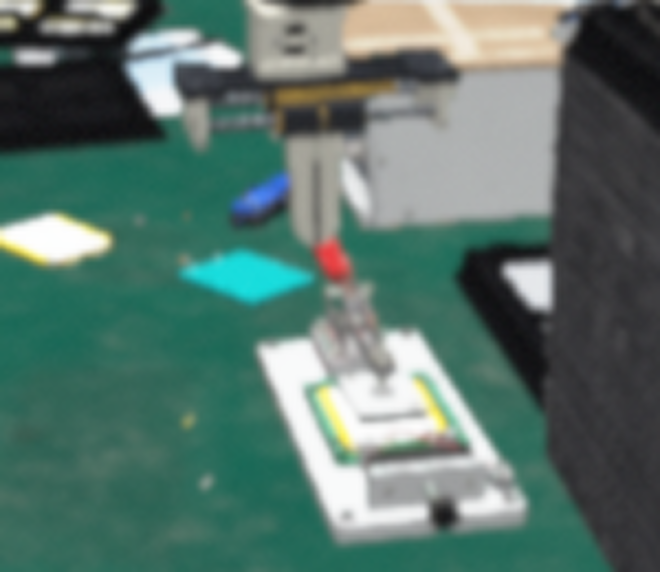

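The lever lies nearly flat under the fingertips (red grip at (333,260)) and the force is rising. One slightly firmer push will tell me whether it has reached its stop.

Call:
{"name": "play_rows", "arguments": {"series": [[0,0,0.15,0,-1],[0,0,0.3,0,-1],[0,0,0.3,0,-1],[0,0,0.3,0,-1]]}}

```text
t: 12.2
eef_pos: [0.5156, 0.1262, 0.096]
tool_rot: [3.14, -0.0, 1.628]
force: [-13.7, -3.0, 30.9]
width: 0.0006
gripper_force: 16.2
```

```bash
python3 - <<'E'
from g import *
st=env.sense(); st["eef_pos"]=np.array([.5153,.1262,.0930])
print("turn",(st["tool_rot"][2]-TH)*57.3)
for p in ([0,.13,.2],[0,-.235,.2],[0,-.235,.014],[0,-.2075,.014],[0,-.1935,.014]): print(shift(st,p))
E
```

```text
turn 90.04008706170546
[ -0.48   0.83 -13.2 ]
[-36.98   0.81 -13.21]
[-36.99   0.78   5.39]
[-34.24   0.78   5.39]
[-32.84   0.78   5.39]
```

Call:
{"name": "play_rows", "arguments": {"series": [[0,0,-4,0,-1],[0,0,-9,0,-1],[-0.5,0.4,-13.2,10,-1],[-0.5,0.8,-13.2,20,-1],[-1,0.8,-13.2,30,-1],[-4,0.8,-13.2,40,-1],[-8,0.8,-13.2,50,-1],[-13,0.8,-13.2,60,-1],[-18,0.8,-13.2,70,-1],[-23,0.8,-13.2,80,-1],[-28,0.8,-13.2,90,-1],[-33,0.8,-13.2,90,-1]]}}

```text
t: 13.7
eef_pos: [0.5417, -0.2047, 0.2251]
tool_rot: [3.141, -0.0, 0.054]
force: [0.8, -0.1, -0.2]
width: 0.0007
gripper_force: 0.0
```

```bash
python3 - <<'E'
from g import *
d=cam("side")
st=env.sense(); print(st["eef_pos"],st["tool_rot"],st["force"])
for p in ([0,-.24,.2],[0,-.24,.014],[0,-.2075,.014],[0,-.1935,.014]): print(shift(st,p))
S=d["image"][130:260,210:360,::-1]
cv2.imwrite("pics/c7.png",cv2.resize(S,None,fx=4.4,fy=4.4,interpolation=2))
E
```

```text
[ 0.54161659 -0.20909832  0.22468547] [3.13988131e+00 7.35630668e-04 5.41924183e-02] [-2.487457   -3.89144676 -0.81023152]
[ 0.08  3.86 -0.02]
[ 0.1   3.83 18.58]
[ 0.09  0.58 18.57]
[ 0.09 -0.82 18.57]
```

View pics/c7.png

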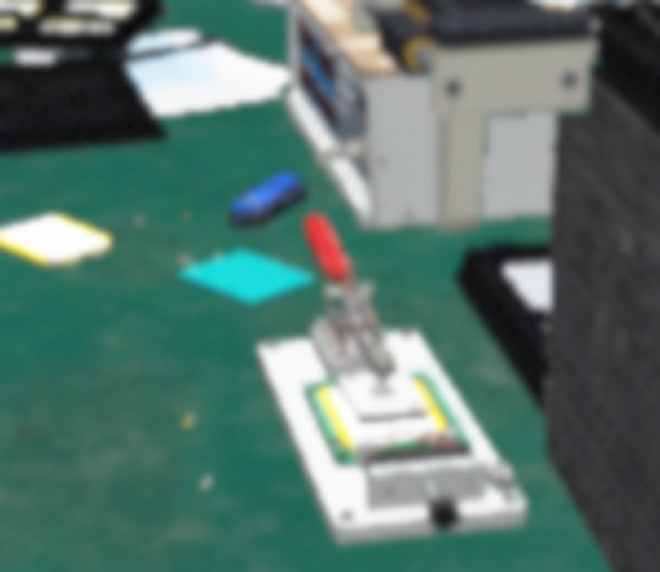

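The lever lies back from (345,275) to (315,215) and the arm is down. I'll compare that with the projection of a flat lever while moving to the knob.

```bash
python3 - <<'E'
from g import *
d=cam("side"); b=d["image"].astype(int); m=(b[...,0]>130)&(b[...,1]<80)&(b[...,2]<80); m[:165]=0; m[205:]=0; m[:,270:][:, 40:]=0; m[:,:265]=0
ys,xs=np.where(m); print("red",ys.min(),ys.max(),xs.min(),xs.max())
for a in(0,.07,.15,.3):
  q=[J([x,.044+r*np.cos(a)-h*np.sin(a),.064+r*np.sin(a)+h*np.cos(a)]) for x in(-.0095,.0095) for r in (.035,.132) for h in (-.007,.011)]
  P=np.array([proj(d,p) for p in q]); print(a,P.min(0).round(1),P.max(0).round(1))
# side offset check with jig corner
print(proj(d,J([-.056,-.16,.012])),proj(d,J([.056,-.16,.012])))
E
```

```text
red 180 193 280 287
0 [277.3 178.5] [289.9 195.4]
0.07 [277.4 175.9] [289.9 194.6]
0.15 [277.4 173. ] [290.  193.7]
0.3 [277.5 167.9] [290.2 192.1]
[285.21391665 249.51934258] [328.9923795  245.01204993]
```

Call:
{"name": "play_rows", "arguments": {"series": [[0,3.9,0,0,-1],[0,3.9,5,0,-1],[0,3.9,10,0,-1],[0,3.9,15,0,-1],[0,3.9,18.4,0,-1],[0,3.9,18.4,0,-1]]}}

```text
t: 14.55
eef_pos: [0.5429, -0.2409, 0.0387]
tool_rot: [-3.139, 0.004, 0.057]
force: [1.0, -0.2, -0.0]
width: 0.0005
gripper_force: 0.0
```

Call:
{"name": "play_rows", "arguments": {"series": [[0,-1,0,0,-1],[0,-2,0,0,-1],[0,-2.8,0,0,-1],[0,-3.3,0,0,-1],[0,-3.8,0,0,-1],[0,-4.2,0,0,-1],[0,-4.2,0,0,-1]]}}

```text
t: 15.42
eef_pos: [0.5417, -0.1997, 0.0411]
tool_rot: [-3.141, 0.0, 0.057]
force: [0.6, 0.7, -0.4]
width: 0.0006
gripper_force: 0.0
```

Call:
{"name": "play_rows", "arguments": {"series": [[0,-0.2,0,0,-1],[0,-0.4,0,0,-1],[0,-0.6,0,0,-1],[0,-0.6,0,0,-1]]}}

```text
t: 15.92
eef_pos: [0.5414, -0.1952, 0.0413]
tool_rot: [3.139, -0.0, 0.057]
force: [0.3, -12.2, -1.6]
width: 0.0005
gripper_force: 6.3
```

Call:
{"name": "play_rows", "arguments": {"series": [[0,-0.15,0,0,-1],[0,-0.15,0,0,-1],[0,2,0,0,-1],[0,5,0,0,-1],[0,5,-5,0,-1],[0,5,-10,0,-1],[0,5,-18,0,-1],[-6,8,-18,0,-1],[-12,12,-18,0,-1],[-12,12,-18,0,-1]]}}

```text
t: 17.18
eef_pos: [0.4263, -0.3223, 0.2217]
tool_rot: [3.141, -0.001, 0.055]
force: [0.3, 0.4, -0.1]
width: 0.0007
gripper_force: 0.0
```

```bash
python3 - <<'E'
from g import *
d=cam("side"); t=cam("top")
st=env.sense(); print(st["t"],st["eef_pos"],st["force"])
for k in(0,.014): print(proj(d,J([0,-.176-k,.026])),proj(t,J([0,-.176-k,.026])))
b=d["image"].astype(int); m=(b[...,0]>120)&(b[...,1]<80)&(b[...,2]<80); m[:165]=0; m[205:]=0; m[:,310:]=0; m[:,:265]=0
ys,xs=np.where(m); print("red",ys.min(),ys.max())
S=d["image"][150:260,240:340,::-1];T=t["image"][120:200,215:335,::-1]
cv2.imwrite("pics/c8.png",np.hstack([cv2.resize(S,(364,400),interpolation=2),cv2.copyMakeBorder(cv2.resize(T,(432,288),interpolation=2),0,112,0,0,cv2.BORDER_CONSTANT)]))
E
```

```text
17.275 [ 0.4275249  -0.32155708  0.22128232] [ 0.00240497 -0.03898716 -0.31650299]
[309.049509   245.37219789] [321.18030367 159.18296533]
[310.57547312 248.16107104] [325.99329307 158.95788294]
red 182 193
```

View pics/c8.png

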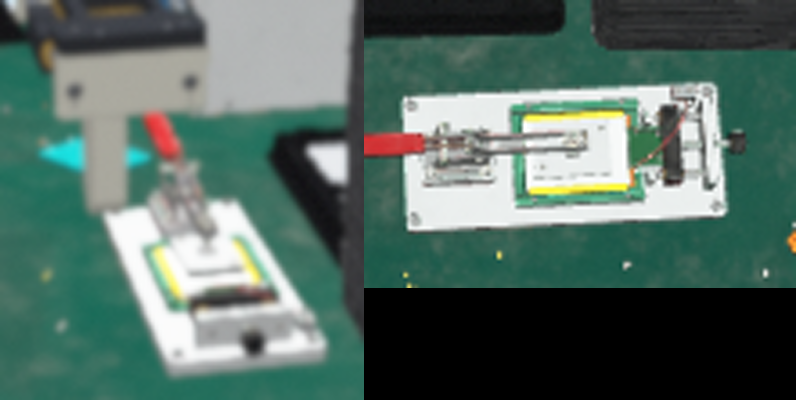

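Both views show the arm down on the cell and the red lever flat. The knob's end is at column about 321.7, against 321.2 predicted for the home position. The robot is clear, so I'll hand in.

```bash
python3 -c "
from plant import env
print(env.finish_job())"
```

```text
the job is handed in; nothing more can be done
None
```

I handed the job in at about 17 s of the 58 s limit: the clamp arm is down on the cell, the red lever is flat, the contact block is home and the robot is clear. I checked this by camera and push force; the hand-in gave no verdict.

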